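Point out the reagent, then the sample it goes into

ROBOT

A 6-joint arm with a two-finger parallel gripper is mounted at the origin on a cart in front of the work surface, level with it; the furniture and walls round the work are solid. World frame = base frame: x ahead of the robot, y to its left, z up, the work surface at z = 0. Lengths are in m, angles in rad, forces in N, time in s.
With the tool pointing down it reaches from about 0.275 to 0.75 m from the base axis. Payload 10.2 kg.
Tool frame: the origin (TCP) lies at the very end of the fingers, on their centre line; the grasp point (between the pads) lies 19 mm behind it; z points along the fingers, y is the line along which they close (so a half turn about z gives the same grasp; the last joint's range is limited). The gripper opens to 88 mm and grips with 3 to 60 N. Pads are 18 mm wide; open, the fingers measure 123 mm over their backs; the gripper's body (75 mm by 187 mm) begins 45 mm behind the grasp point.
Start: joints at [-1.434, 0.313, 1.498, -0, 1.331, -0.223], TCP at [0.185, -0.491, 0.239] pointing down, gripper open.
Joint ranges: [-2.94, 2.94], [-0.97, 2.17], [0.19, 2.56], [-1.23, 4.37], [0.02, 3.11], [-2.88, 2.88]. Speed limits (rad/s): [2.39, 2.39, 3.01, 3.14, 3.14, 3.14].

INTERFACE

Orientations are given as a unit quaternion [w, x, y, z].
In Python, from bench import env gives the robot as it stands. The module is installed in compiled form; this text tells all that it offers.
- The arm moves only by the tool jog_arm, never from a script. Its argument "deltas" is a list of rows, each an object of numbers: "x", "y", "z": the shift along the tool's x, y, z as a fraction of full scale; "wx", "wy", "wz": the turn, a rotation vector about the tool's x, y, z as a fraction of full scale; "claw": the opening, from 0 (shut) to 1 (fully open). A call has 1 to 8 rows; each row shifts and turns the commanded pose from where the row before left it, along the tool's axes as they then stand; what a row does not reach is not made up. Full scale, the value 1, is 0.02 m for a shift and 0.12 rad for a turn. A row lasts 1/8 s, in which the tool goes at most 62.5 mm and 10.7 degrees, less where a joint would pass 70% of its speed; a pose out of reach is approached as far as the arm can. A call with a number of a shift or a turn outside -1 to 1 is refused whole. A call with a gripper value outside its range is refused whole. The fingers move at their own pace and stop on an object; "force" is the grip in N (left out, the last holds). Time passes only in rows, so rows that do not move let the fingers close. It gives the time, the measured TCP pose, the force, the opening and the grip force at its end, in the units of the state.
- env.get_obs(): the state, without advancing time (a new reading comes with each control period).
- env.read_camera(name): name is "scene" or "top"; returns a dict with "img" (400x640x3 uint8, red, green, blue), "depth" (400x640 float32, m along the optical axis (not along the pixel's ray), 0 where there is no reading), "fov_y" (degrees; the focal length in pixels is half the picture's height over the tangent of half this angle, whatever the lens; pixels are square), "cx", "cy" (the principal point, pixels), "rvec" (rotation vector, rad) and "tvec" (3), from world to camera coordinates, as OpenCV has them. Camera axes: x right, y down, z forward; pixel columns grow to the right and rows downward; lengths in m; the calibration is good to about 2 mm. A picture is of the moment at which its call begins.
- env.job_done(): hands the job in; it is judged then, once.
The state is a dict: "clock": time; "joint_pos": joint angles; "dq": joint speeds; "effort": joint torques, N m; "tcp_pos": TCP position; "ee_rot": TCP orientation; "force": force on the tool from outside, world axes, zero at the start; "ft_torque": the same for the moment, N m; "grip_width": opening from 0.0 (shut) to 1.0 (fully open); "gripper_force": force on a finger pad.
Only numpy, scipy, OpenCV 4.12 (cv2) and the standard library are available. Lean on these libraries where they do the work, as an engineer would, in place of code of your own. Each camera call takes 0.05 s, during which the arm holds its last target. There are 200 camera calls.

TASK

Show a colleague which reagent belongs in which sample: from straight above, point the fingertips at the tip of the amber dropper bottle, about 2 cm above it, and hold still there for two seconds; then point in the same way at the cap of the red-capped tube in the rack for two seconds. Touch nothing and lift nothing, and never go low over the other three tubes, so that the sign is clear. Finally raise the hand at least 10 cm straight up from the tube, and finish there.

Things in the scene. Friction and masses are not known exactly. Their poses are not given: they have to be found in the camera images.
- dropper_tip (a point): topmost point, on the axis, of the black rubber teat of the amber dropper bottle: a loose upright bottle 87 mm tall, body 31 mm across, teat 12 mm across. The bottle stands on the table; z points up
- red_cap (a point): centre of the top of the red cap of a 1.5 ml microtube that stands in the rack: tube 43 mm tall, cap 13 mm across, its top about 6 mm above the rack's top plate (46 mm above the table). z points up. This is the tube to point at
- blue_cap (a point): centre of the top of the blue cap of a 1.5 ml microtube that stands in the rack: tube 43 mm tall, cap 13 mm across, its top about 6 mm above the rack's top plate (46 mm above the table). z points up. Not to be pointed at
- yellow_cap (a point): centre of the top of the yellow cap of a 1.5 ml microtube that stands in the rack: tube 43 mm tall, cap 13 mm across, its top about 6 mm above the rack's top plate (46 mm above the table). z points up. Not to be pointed at
- white_cap (a point): centre of the top of the white cap of a 1.5 ml microtube that stands in the rack: tube 43 mm tall, cap 13 mm across, its top about 6 mm above the rack's top plate (46 mm above the table). z points up. Not to be pointed at
- rack: blue ten-place tube rack, fixed to the table with the tubes fast in it, 55 (x) x 110 (y) x 40 (z) mm, origin at the centre of its underside. Two rows of five holes; the four tubes stand in holes at least 34 mm apart, and which tube is in which hole changes
- dropper: the amber dropper bottle itself, origin at the centre of its underside
- wash: white squeeze wash bottle with a blue cap and a bent spout, 197 mm tall, 68 mm across; bystander, origin at its underside
- screwdriver: screwdriver with a yellow handle, 150 mm long, 22 mm high, lying; bystander
- notes_pen: white marker with a black cap, 135 mm long, 16 mm high, lying; bystander
There are look-alikes about, which are no part of the job. Leave any blue or green look-alike of the dropper alone.

How it is judged:
On the way, in this order (a step that is already met when the one before it is completed fails the run):
1. the hand dwells just above the tip of the dropper bottle (horizontal distance between the grasp point and dropper_tip below 0.015 m and z of the grasp point in the frame of dropper_tip between 0.01 and 0.075 m), for 1.5 s.
2. then it dwells just above the cap of the red-capped tube (horizontal distance between the grasp point and red_cap below 0.013 m and z of the grasp point in the frame of red_cap between 0.01 and 0.075 m), for 1.5 s.
At the end, for the whole second after the job is handed in: The bottle stands upright, at rest, within 12 mm of its starting place; the point between the finger pads is over 110 mm above the red cap and within 50 mm of it horizontally. Both dwells (1.5 s, within 13 to 15 mm horizontally, 10 to 75 mm above) were made in order (angle between dropper's own z axis and vertical below 0.15 rad and distance of dropper from where it was at the start of the episode below 0.012 m and linear speed of dropper below 0.02 m/s and z of the grasp point in the frame of red_cap above 0.11 m and horizontal distance between the grasp point and red_cap below 0.05 m); the robot touches nothing.
It fails at once if the robot touches something (contact force between any of the fingers, the arm and anything else above 0.5 N).
It fails at once if the hand points at a wrong tube: within 14 mm horizontally of its cap and less than 65 mm above it ((horizontal distance between the grasp point and blue_cap below 0.014 m and z of the grasp point in the frame of blue_cap below 0.065 m) or (horizontal distance between the grasp point and yellow_cap below 0.014 m and z of the grasp point in the frame of yellow_cap below 0.065 m) or (horizontal distance between the grasp point and white_cap below 0.014 m and z of the grasp point in the frame of white_cap below 0.065 m)).
It fails at once if the dropper bottle is moved, lifted or tipped (distance of dropper from where it was at the start of the episode above 0.012 m).
It fails at once if a bystander is moved (distance of any of wash, screwdriver, notes_pen from where it was at the start of the episode above 0.015 m).
It also fails if it takes over 45 s, if anything falls off the work surface, if the arm or the gripper's body presses on something with over 40 N, if the wrist force passes 120 N, or if a joint passes its speed limit or range.

## Working session

There is one attempt and no reset: what is moved stays moved. The work goes in short steps, Python scripts to look and compute and a tool call to move; the robot and the scene stay as the last step left them, time stands still between calls to the robot, and variables do not carry over. Pictures are saved under pics/ and viewed, at most 10 in all, crops included, and the job is handed in when it is done.

Besides the shell and the picture viewer there is one more tool, called by a JSON object that holds its "method" and its "body". jog_arm: Moves the arm, as the interface text tells. Shift numbers are shares of 0.02 m and turn numbers shares of 0.12 rad, none past 1 either way. Its arguments: {"type":"object","properties":{"deltas":{"type":"array"},"force":{"type":"number"}},"required":["deltas"]}

```bash
mkdir -p pics; cat > h.py <<'E'
import numpy as np, cv2
from bench import env
def cam(n):
    c=env.read_camera(n); f=200/np.tan(np.radians(c["fov_y"])/2)
    K=np.array([[f,0,c["cx"]],[0,f,c["cy"]],[0,0,1]]); R=cv2.Rodrigues(np.array(c["rvec"],float))[0]
    t=np.array(c["tvec"],float).ravel(); return c,K,R,t
def world(c,K,R,t):
    v,u=np.mgrid[:400,:640]; d=c["depth"]
    p=np.stack([(u-K[0,2])/K[0,0]*d,(v-K[1,2])/K[1,1]*d,d],-1)
    return (p-t)@R
def ray(u,v,z,K,R,t):
    d=R.T@np.linalg.solve(K,[u,v,1]); o=-R.T@t
    return o+d*(z-o[2])/d[2]
E
python3 - <<'E'
from h import *
for n in("scene","top"):
    c,K,R,t=cam(n); cv2.imwrite(f"pics/{n}0.png",c["img"][...,::-1]); print(n,-R.T@t,K[0,0])
o=env.get_obs();print(o["clock"],o["tcp_pos"],o["ee_rot"],o["grip_width"])
E
```

```text
scene [-0.00506462  0.53339446  0.49230926] 439.1635952609599
top [ 0.47944042 -0.06690257  1.20636961] 453.1630747651987
0.1 [ 0.1847994  -0.49118684  0.23823595] [-5.36674490e-04  9.83863168e-01  1.78921711e-01  1.76183428e-05] 1.0024400438617767
```

View pics/scene0.png

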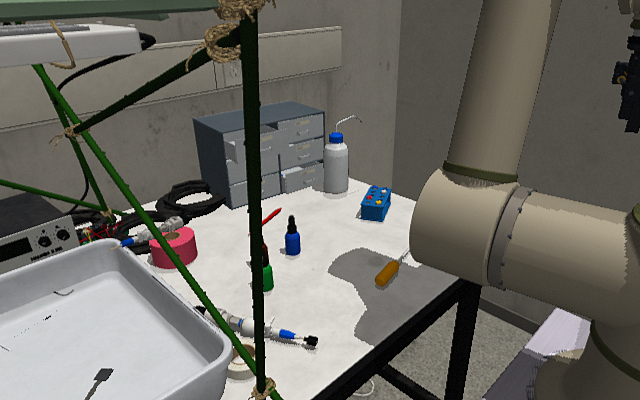

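View pics/top0.png

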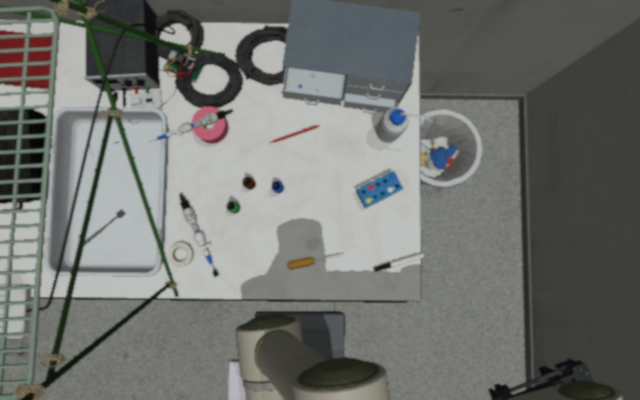

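The scene view shows the rack at (376,203), the blue dropper at (292,237) and the green dropper at (266,275); a pole hides most of the amber one near (262,250). The top view shows dropper candidates at (249,182) dark red-brown, (278,186) blue and (233,206) green, with the rack at (379,188). By the description, the amber one is (249,182). I'll check it in close crops.

```bash
python3 - <<'E'
from h import *
c,K,R,t=cam("top"); s,*_=cam("scene")
a=c["img"]; r=lambda i,w,h:cv2.resize(i,(w,h),interpolation=cv2.INTER_NEAREST)
top=np.hstack([r(a[165:220,220:295],400,293),r(a[163:213,350:410],400,293)])
b=s["img"]; bot=np.hstack([r(b[205:295,235:310],250,300),r(b[180:225,350:400],333,300),np.zeros((300,217,3),np.uint8)])
cv2.imwrite("pics/crop.png",np.vstack([top,bot])[...,::-1])
W=world(c,K,R,t)
for u,v in((249,182),(278,186),(233,206)):
    w=W[v-12:v+13,u-12:u+13].reshape(-1,3); h=w[w[:,2]>.05]; print(u,v,len(h),h[:,2].max() if len(h) else 0,h[h[:,2]>.075].mean(0) if (h[:,2]>.075).any() else 0)
w=W[163:213,350:410]; m=(w[...,2]>.03)&(w[...,2]<.06)
hsv=cv2.cvtColor(a,cv2.COLOR_RGB2HSV)[163:213,350:410]
H,S,V=[hsv[...,i].astype(int) for i in range(3)]
M={"red":((H<8)|(H>170))&(S>110)&(V>90),"yellow":(H>18)&(H<35)&(S>90)&(V>90),"white":(S<60)&(V>140)&m,"dark":(V<90)&m}
for k,q in M.items():
    n,l,st,ce=cv2.connectedComponentsWithStats((q&m).astype(np.uint8))
    for i in range(1,n):
        if st[i,4]>3: u,v=ce[i]+[350,163]; print(k,st[i,4],u.round(1),v.round(1),ray(u,v,.046,K,R,t).round(4))
print("rack",cv2.minAreaRect(w[m][:,:2].astype(np.float32)),np.median(w[m][:,2]))
E
```

```text
249 182 61 1.206369611274233 [0.57914512 0.06803701 0.36449496]
278 186 54 1.206369611274233 [0.59082565 0.0293223  0.18228428]
233 206 55 1.206369611274233 [0.54720744 0.14443173 0.13033682]
red 13 370.6 187.4 [ 0.6023 -0.2041  0.046 ]
yellow 15 367.9 200.3 [ 0.5689 -0.1973  0.046 ]
white 30 390.1 189.1 [ 0.5983 -0.2542  0.046 ]
rack ((0.6000123023986816, -0.22723080217838287), (0.05452391132712364, 0.11072622984647751), 27.19418716430664) 0.04115260375650328
```

View pics/crop.png

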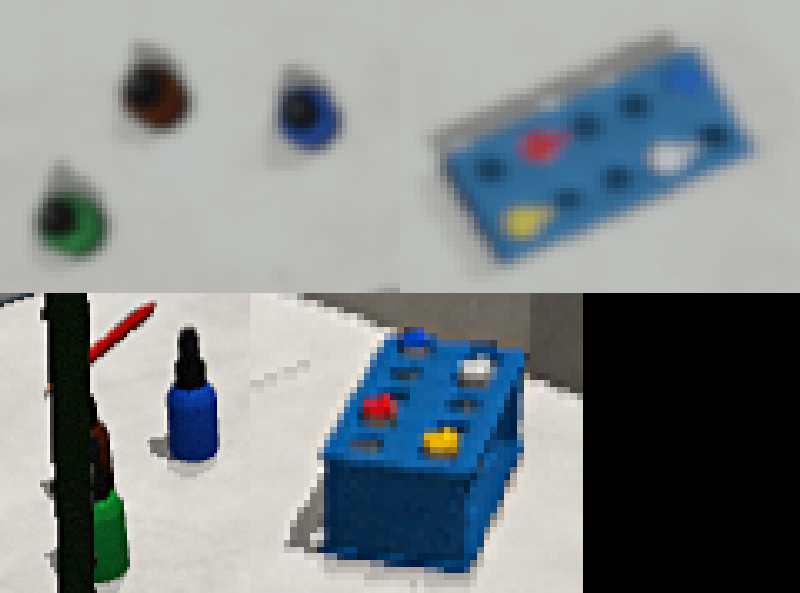

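Left to right, the crop shows a brown-amber dropper with its teat at about (246.6,181.5), the green one at (231,206) and the blue one at (276,185). The red cap is at about (371,187.7), second from the left in the rack's upper row; blue is in the far corner, white is right of centre and yellow is front left. Next I'll get the exact points and check clearances from the pole frame and wash bottle.

```bash
python3 - <<'E'
from h import *
c,K,R,t=cam("top"); a=c["img"]; W=world(c,K,R,t); ok=c["depth"]>0
hsv=cv2.cvtColor(a,cv2.COLOR_RGB2HSV).astype(int)
S=np.s_[170:198,236:264]; x=hsv[S]; w=W[S]; o=ok[S]
vv,uu=np.mgrid[170:198,236:264]
body=(x[...,1]>110)&(x[...,2]<160); teat=(x[...,2]<50)
for n,m,z in(("teat",teat,.08),("all",body|teat,.04)):
    n_,l,st,ce=cv2.connectedComponentsWithStats(m.astype(np.uint8)); i=1+st[1:,4].argmax(); u,v=ce[i]+[236,170]
    print(n,st[i],u,v,ray(u,v,z,K,R,t).round(4),ray(u,v,.087,K,R,t).round(4))
h=w[o&(w[...,2]>.015)&(w[...,2]<.1)]
print("depth pts",len(h),h.min(0).round(3),h.max(0).round(3)); q=h[h[:,2]>.07]; print("top",len(q),q.mean(0).round(4) if len(q) else '')
# high things by height
P=W[ok]; 
for z in(.1,.15,.25,.4):
    m=(P[:,2]>z)&(P[:,0]>.25)&(P[:,0]<.75)&(P[:,1]>-.35)&(P[:,1]<.6)
    q=P[m]; print(z,len(q),"nearest to amber",q[np.argsort(np.hypot(*(q[:,:2]-[.58,.09]).T))[:2]].round(3).tolist(),"nearest to red",q[np.argsort(np.hypot(*(q[:,:2]-[.602,-.204]).T))[:2]].round(3).tolist())
E
```

```text
teat [ 8  8  7  7 40] 247.05 181.15 [0.6108 0.1089 0.08  ] [0.61   0.1079 0.087 ]
all [ 8  8 10 10 77] 248.55844155844156 182.53246753246754 [0.612  0.1112 0.04  ] [0.6066 0.104  0.087 ]
depth pts 129 [0.598 0.099 0.017] [0.626 0.128 0.088]
top 23 [0.6127 0.1146 0.0832]
0.1 18975 nearest to amber [[0.721, 0.272, 0.101], [0.534, 0.316, 0.172]] nearest to red [[0.73, -0.242, 0.11], [0.728, -0.249, 0.109]]
0.15 18437 nearest to amber [[0.534, 0.316, 0.172], [0.553, 0.32, 0.184]] nearest to red [[0.744, -0.251, 0.155], [0.745, -0.249, 0.151]]
0.25 17083 nearest to amber [[0.629, 0.33, 0.25], [0.64, 0.328, 0.252]] nearest to red [[0.322, -0.123, 0.629], [0.32, -0.129, 0.628]]
0.4 13931 nearest to amber [[0.603, 0.346, 0.412], [0.596, 0.347, 0.412]] nearest to red [[0.322, -0.123, 0.629], [0.32, -0.129, 0.628]]
```

Both points check out. The teat is at (0.611,0.111) and 0.087 high, the red cap at (0.602,-0.204). That fits the rack's hole grid at about 20 mm along and 12 mm across. The frame is over 0.2 m from the dropper, and the wash bottle leaves about 6 cm. I'll shut the fingers and travel high.

{"method": "jog_arm", "body": {"deltas": [{"x": 0.5,"y": -0.34,"claw": 0},{"x": 1,"y": -0.68,"claw": 0},{"x": 1,"y": -0.68,"claw": 0},{"x": 1,"y": -0.68,"claw": 0},{"x": 1,"y": -0.68,"claw": 0},{"x": 1,"y": -0.68,"claw": 0},{"x": 1,"y": -0.68,"claw": 0},{"x": 1,"y": -0.68,"claw": 0}], "force": 3}}

```text
validation failed for argument at $.de...
```

{"method": "jog_arm", "body": {"deltas": [{"x": 0.5,"y": -0.34,"z": 0.0,"wx": 0.0,"wy": 0.0,"wz": 0.0,"claw": 0.0}], "force": 3}}

```text
clock: 0.38
tcp_pos: [0.1918, -0.4814, 0.2385]
ee_rot: [-0.0, 0.984, 0.178, 0.0]
force: [-0.7, 0.1, 0.4]
grip_width: 0.911
gripper_force: 0.0
```

All keys are needed in each row.

{"method": "jog_arm", "body": {"deltas": [{"x": 1,"y": -0.68,"z": 0,"wx": 0,"wy": 0,"wz": 0,"claw": 0},{"x": 1,"y": -0.68,"z": 0,"wx": 0,"wy": 0,"wz": 0,"claw": 0},{"x": 1,"y": -0.68,"z": 0,"wx": 0,"wy": 0,"wz": 0,"claw": 0},{"x": 1,"y": -0.68,"z": 0,"wx": 0,"wy": 0,"wz": 0,"claw": 0},{"x": 1,"y": -0.68,"z": 0,"wx": 0,"wy": 0,"wz": 0,"claw": 0},{"x": 1,"y": -0.68,"z": 0,"wx": 0,"wy": 0,"wz": 0,"claw": 0},{"x": 1,"y": -0.68,"z": 0,"wx": 0,"wy": 0,"wz": 0,"claw": 0},{"x": 1,"y": -0.68,"z": 0,"wx": 0,"wy": 0,"wz": 0,"claw": 0}]}}

```text
clock: 1.38
tcp_pos: [0.3041, -0.3213, 0.2389]
ee_rot: [0.0, 0.984, 0.179, 0.0]
force: [0.4, 0.3, 0.1]
grip_width: 0.008
gripper_force: 0.0
```

{"method": "jog_arm", "body": {"deltas": [{"x": 1,"y": -0.68,"z": 0,"wx": 0,"wy": 0,"wz": 0,"claw": 0},{"x": 1,"y": -0.68,"z": 0,"wx": 0,"wy": 0,"wz": 0,"claw": 0},{"x": 1,"y": -0.68,"z": 0,"wx": 0,"wy": 0,"wz": 0,"claw": 0},{"x": 1,"y": -0.68,"z": 0,"wx": 0,"wy": 0,"wz": 0,"claw": 0},{"x": 1,"y": -0.68,"z": 0,"wx": 0,"wy": 0,"wz": 0,"claw": 0},{"x": 1,"y": -0.68,"z": 0,"wx": 0,"wy": 0,"wz": 0,"claw": 0},{"x": 1,"y": -0.68,"z": 0,"wx": 0,"wy": 0,"wz": 0,"claw": 0},{"x": 1,"y": -0.68,"z": 0,"wx": 0,"wy": 0,"wz": 0,"claw": 0}]}}

```text
clock: 2.38
tcp_pos: [0.4149, -0.163, 0.2389]
ee_rot: [0.0, 0.984, 0.179, 0.0]
force: [0.3, -0.4, 0.1]
grip_width: 0.001
gripper_force: 0.0
```

{"method": "jog_arm", "body": {"deltas": [{"x": 1,"y": -0.68,"z": 0,"wx": 0,"wy": 0,"wz": 0,"claw": 0},{"x": 1,"y": -0.68,"z": 0,"wx": 0,"wy": 0,"wz": 0,"claw": 0},{"x": 1,"y": -0.68,"z": 0,"wx": 0,"wy": 0,"wz": 0,"claw": 0},{"x": 1,"y": -0.68,"z": 0,"wx": 0,"wy": 0,"wz": 0,"claw": 0},{"x": 1,"y": -0.68,"z": 0,"wx": 0,"wy": 0,"wz": 0,"claw": 0},{"x": 1,"y": -0.68,"z": 0,"wx": 0,"wy": 0,"wz": 0,"claw": 0},{"x": 1,"y": -0.68,"z": 0,"wx": 0,"wy": 0,"wz": 0,"claw": 0},{"x": 1,"y": -0.68,"z": 0,"wx": 0,"wy": 0,"wz": 0,"claw": 0}]}}

```text
clock: 3.38
tcp_pos: [0.5259, -0.0048, 0.2389]
ee_rot: [-0.0, 0.984, 0.179, 0.0]
force: [1.3, 0.1, 0.9]
grip_width: 0.01
gripper_force: 0.0
```

{"method": "jog_arm", "body": {"deltas": [{"x": 0.86,"y": -0.56,"z": 0,"wx": 0,"wy": 0,"wz": 0,"claw": 0},{"x": 0.86,"y": -0.56,"z": 0,"wx": 0,"wy": 0,"wz": 0,"claw": 0},{"x": 0.86,"y": -0.56,"z": 0,"wx": 0,"wy": 0,"wz": 0,"claw": 0},{"x": 0.86,"y": -0.56,"z": 0,"wx": 0,"wy": 0,"wz": 0,"claw": 0},{"x": 0.86,"y": -0.56,"z": 0,"wx": 0,"wy": 0,"wz": 0,"claw": 0},{"x": 0.86,"y": -0.56,"z": 0,"wx": 0,"wy": 0,"wz": 0,"claw": 0},{"x": 0.86,"y": -0.56,"z": 0,"wx": 0,"wy": 0,"wz": 0,"claw": 0},{"x": 0,"y": 0,"z": 0,"wx": 0,"wy": 0,"wz": 0,"claw": 0}]}}

```text
clock: 4.38
tcp_pos: [0.6111, 0.1102, 0.2384]
ee_rot: [-0.0, 0.984, 0.18, -0.0]
force: [-0.6, -0.4, -0.4]
grip_width: 0.006
gripper_force: 0.0
```

On target in plan. Descending to 22 mm above the tip, then holding.

{"method": "jog_arm", "body": {"deltas": [{"x": 0,"y": 0,"z": 0.92,"wx": 0,"wy": 0,"wz": 0,"claw": 0},{"x": 0,"y": 0,"z": 0.92,"wx": 0,"wy": 0,"wz": 0,"claw": 0},{"x": 0,"y": 0,"z": 0.92,"wx": 0,"wy": 0,"wz": 0,"claw": 0},{"x": 0,"y": 0,"z": 0.92,"wx": 0,"wy": 0,"wz": 0,"claw": 0},{"x": 0,"y": 0,"z": 0.92,"wx": 0,"wy": 0,"wz": 0,"claw": 0},{"x": 0,"y": 0,"z": 0.92,"wx": 0,"wy": 0,"wz": 0,"claw": 0},{"x": 0,"y": 0,"z": 0.92,"wx": 0,"wy": 0,"wz": 0,"claw": 0},{"x": 0,"y": 0,"z": 0,"wx": 0,"wy": 0,"wz": 0,"claw": 0}]}}

```text
clock: 5.38
tcp_pos: [0.6102, 0.1085, 0.109]
ee_rot: [-0.0, 0.984, 0.179, -0.001]
force: [-0.1, 0.0, 0.6]
grip_width: 0.004
gripper_force: 0.0
```

{"method": "jog_arm", "body": {"deltas": [{"x": 0,"y": 0,"z": 0,"wx": 0,"wy": 0,"wz": 0,"claw": 0},{"x": 0,"y": 0,"z": 0,"wx": 0,"wy": 0,"wz": 0,"claw": 0},{"x": 0,"y": 0,"z": 0,"wx": 0,"wy": 0,"wz": 0,"claw": 0},{"x": 0,"y": 0,"z": 0,"wx": 0,"wy": 0,"wz": 0,"claw": 0},{"x": 0,"y": 0,"z": 0,"wx": 0,"wy": 0,"wz": 0,"claw": 0},{"x": 0,"y": 0,"z": 0,"wx": 0,"wy": 0,"wz": 0,"claw": 0},{"x": 0,"y": 0,"z": 0,"wx": 0,"wy": 0,"wz": 0,"claw": 0},{"x": 0,"y": 0,"z": 0,"wx": 0,"wy": 0,"wz": 0,"claw": 0}]}}

```text
clock: 6.38
tcp_pos: [0.6112, 0.1088, 0.1099]
ee_rot: [-0.0, 0.984, 0.179, -0.0]
force: [0.0, 0.6, 0.0]
grip_width: 0.005
gripper_force: 0.0
```

{"method": "jog_arm", "body": {"deltas": [{"x": 0,"y": 0,"z": 0,"wx": 0,"wy": 0,"wz": 0,"claw": 0},{"x": 0,"y": 0,"z": 0,"wx": 0,"wy": 0,"wz": 0,"claw": 0},{"x": 0,"y": 0,"z": 0,"wx": 0,"wy": 0,"wz": 0,"claw": 0},{"x": 0,"y": 0,"z": 0,"wx": 0,"wy": 0,"wz": 0,"claw": 0},{"x": 0,"y": 0,"z": 0,"wx": 0,"wy": 0,"wz": 0,"claw": 0},{"x": 0,"y": 0,"z": 0,"wx": 0,"wy": 0,"wz": 0,"claw": 0},{"x": 0,"y": 0,"z": 0,"wx": 0,"wy": 0,"wz": 0,"claw": 0},{"x": 0,"y": 0,"z": 0,"wx": 0,"wy": 0,"wz": 0,"claw": 0}]}}

```text
clock: 7.38
tcp_pos: [0.6112, 0.1088, 0.1099]
ee_rot: [-0.0, 0.984, 0.179, -0.0]
force: [0.0, 0.6, -0.6]
grip_width: 0.006
gripper_force: 0.0
```

```bash
python3 - <<'E'
from h import *
s,*_=cam("scene"); c,*_=cam("top")
r=lambda i:cv2.resize(i,(400,400),interpolation=cv2.INTER_NEAREST)
cv2.imwrite("pics/hold.png",np.hstack([r(s["img"][170:300,210:340]),r(c["img"][140:240,200:300])])[...,::-1])
E
```

```text
(no output)
```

View pics/hold.png

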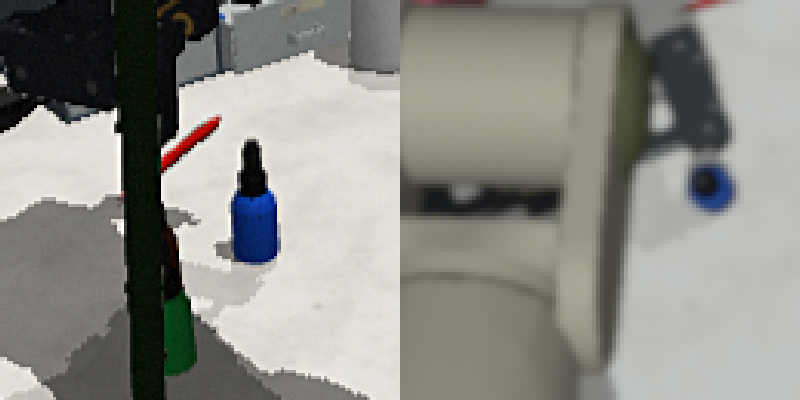

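The left half shows the closed fingertips at about (165,130) in the crop, above the bottle, which is mostly behind the pole at (170,240). The bottle stands undisturbed. The dwell is done, so I'll rise and go over to the rack.

{"method": "jog_arm", "body": {"deltas": [{"x": 0,"y": 0,"z": -0.9,"wx": 0,"wy": 0,"wz": 0,"claw": 0},{"x": 0,"y": 0,"z": -0.9,"wx": 0,"wy": 0,"wz": 0,"claw": 0},{"x": 0,"y": 0,"z": -0.9,"wx": 0,"wy": 0,"wz": 0,"claw": 0},{"x": 0,"y": 0,"z": -0.9,"wx": 0,"wy": 0,"wz": 0,"claw": 0},{"x": 0,"y": 0,"z": -0.9,"wx": 0,"wy": 0,"wz": 0,"claw": 0},{"x": 0,"y": 0,"z": -0.9,"wx": 0,"wy": 0,"wz": 0,"claw": 0},{"x": 0,"y": 0,"z": -0.9,"wx": 0,"wy": 0,"wz": 0,"claw": 0},{"x": 0,"y": 0,"z": 0,"wx": 0,"wy": 0,"wz": 0,"claw": 0}]}}

```text
clock: 8.48
tcp_pos: [0.6118, 0.1088, 0.2384]
ee_rot: [0.0, 0.984, 0.179, 0.002]
force: [-0.2, -1.0, -0.4]
grip_width: 0.004
gripper_force: 0.0
```

{"method": "jog_arm", "body": {"deltas": [{"x": -0.4,"y": 0.96,"z": 0,"wx": 0,"wy": 0,"wz": 0,"claw": 0},{"x": -0.4,"y": 0.96,"z": 0,"wx": 0,"wy": 0,"wz": 0,"claw": 0},{"x": -0.4,"y": 0.96,"z": 0,"wx": 0,"wy": 0,"wz": 0,"claw": 0},{"x": -0.4,"y": 0.96,"z": 0,"wx": 0,"wy": 0,"wz": 0,"claw": 0},{"x": -0.4,"y": 0.96,"z": 0,"wx": 0,"wy": 0,"wz": 0,"claw": 0},{"x": -0.4,"y": 0.96,"z": 0,"wx": 0,"wy": 0,"wz": 0,"claw": 0},{"x": -0.4,"y": 0.96,"z": 0,"wx": 0,"wy": 0,"wz": 0,"claw": 0},{"x": -0.4,"y": 0.96,"z": 0,"wx": 0,"wy": 0,"wz": 0,"claw": 0}]}}

```text
clock: 9.48
tcp_pos: [0.6053, -0.0589, 0.2359]
ee_rot: [0.0, 0.984, 0.179, 0.0]
force: [-0.0, 0.2, 0.9]
grip_width: 0.006
gripper_force: 0.0
```

{"method": "jog_arm", "body": {"deltas": [{"x": -0.4,"y": 0.96,"z": 0,"wx": 0,"wy": 0,"wz": 0,"claw": 0},{"x": -0.4,"y": 0.96,"z": 0,"wx": 0,"wy": 0,"wz": 0,"claw": 0},{"x": -0.4,"y": 0.96,"z": 0,"wx": 0,"wy": 0,"wz": 0,"claw": 0},{"x": -0.4,"y": 0.96,"z": 0,"wx": 0,"wy": 0,"wz": 0,"claw": 0},{"x": -0.4,"y": 0.96,"z": 0,"wx": 0,"wy": 0,"wz": 0,"claw": 0},{"x": -0.4,"y": 0.96,"z": 0,"wx": 0,"wy": 0,"wz": 0,"claw": 0},{"x": -0.4,"y": 0.96,"z": 0,"wx": 0,"wy": 0,"wz": 0,"claw": 0},{"x": 0,"y": 0,"z": 0,"wx": 0,"wy": 0,"wz": 0,"claw": 0}]}}

```text
clock: 10.48
tcp_pos: [0.6001, -0.2046, 0.2356]
ee_rot: [-0.0, 0.984, 0.178, -0.0]
force: [1.4, 0.1, -0.3]
grip_width: 0.003
gripper_force: 0.0
```

{"method": "jog_arm", "body": {"deltas": [{"x": 0.1,"y": 0,"z": 0.93,"wx": 0,"wy": 0,"wz": 0,"claw": 0},{"x": 0,"y": 0,"z": 0.93,"wx": 0,"wy": 0,"wz": 0,"claw": 0},{"x": 0,"y": 0,"z": 0.93,"wx": 0,"wy": 0,"wz": 0,"claw": 0},{"x": 0,"y": 0,"z": 0.93,"wx": 0,"wy": 0,"wz": 0,"claw": 0},{"x": 0,"y": 0,"z": 0.93,"wx": 0,"wy": 0,"wz": 0,"claw": 0},{"x": 0,"y": 0,"z": 0,"wx": 0,"wy": 0,"wz": 0,"claw": 0}]}}

```text
clock: 11.22
tcp_pos: [0.6018, -0.2015, 0.1419]
ee_rot: [-0.001, 0.984, 0.179, -0.001]
force: [0.6, -0.3, 0.7]
grip_width: 0.001
gripper_force: 0.0
```

```bash
python3 - <<'E'
from h import *
s,*_=cam("scene")
cv2.imwrite("pics/red.png",cv2.resize(s["img"][140:240,310:430],(720,600),interpolation=cv2.INTER_NEAREST)[...,::-1])
E
```

```text
(no output)
```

View pics/red.png

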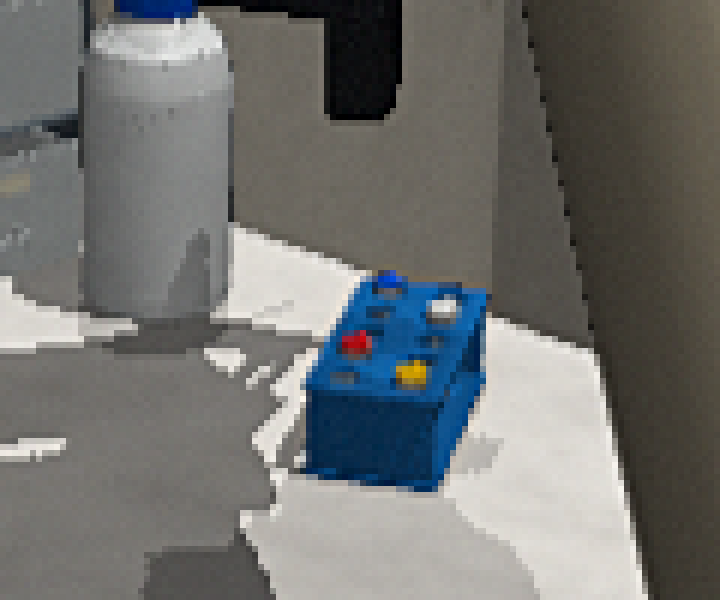

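The closed fingers at (362,115) hang directly over the red cap at (355,345), clear of the wash bottle. I'll go down and hold.

{"method": "jog_arm", "body": {"deltas": [{"x": 0,"y": 0.1,"z": 0.92,"wx": 0,"wy": 0,"wz": 0,"claw": 0},{"x": 0,"y": 0,"z": 0.92,"wx": 0,"wy": 0,"wz": 0,"claw": 0},{"x": 0,"y": 0,"z": 0.92,"wx": 0,"wy": 0,"wz": 0,"claw": 0},{"x": 0,"y": 0,"z": 0.92,"wx": 0,"wy": 0,"wz": 0,"claw": 0},{"x": 0,"y": 0,"z": 0,"wx": 0,"wy": 0,"wz": 0,"claw": 0},{"x": 0,"y": 0,"z": 0,"wx": 0,"wy": 0,"wz": 0,"claw": 0},{"x": 0,"y": 0,"z": 0,"wx": 0,"wy": 0,"wz": 0,"claw": 0},{"x": 0,"y": 0,"z": 0,"wx": 0,"wy": 0,"wz": 0,"claw": 0}]}}

```text
clock: 12.28
tcp_pos: [0.6031, -0.2043, 0.0699]
ee_rot: [0.0, 0.984, 0.179, 0.0]
force: [-0.2, 0.6, -0.1]
grip_width: 0.004
gripper_force: 0.0
```

{"method": "jog_arm", "body": {"deltas": [{"x": 0,"y": 0,"z": 0,"wx": 0,"wy": 0,"wz": 0,"claw": 0},{"x": 0,"y": 0,"z": 0,"wx": 0,"wy": 0,"wz": 0,"claw": 0},{"x": 0,"y": 0,"z": 0,"wx": 0,"wy": 0,"wz": 0,"claw": 0},{"x": 0,"y": 0,"z": 0,"wx": 0,"wy": 0,"wz": 0,"claw": 0},{"x": 0,"y": 0,"z": 0,"wx": 0,"wy": 0,"wz": 0,"claw": 0},{"x": 0,"y": 0,"z": 0,"wx": 0,"wy": 0,"wz": 0,"claw": 0},{"x": 0,"y": 0,"z": 0,"wx": 0,"wy": 0,"wz": 0,"claw": 0},{"x": 0,"y": 0,"z": 0,"wx": 0,"wy": 0,"wz": 0,"claw": 0}]}}

```text
clock: 13.28
tcp_pos: [0.6029, -0.2042, 0.0693]
ee_rot: [-0.0, 0.984, 0.179, 0.0]
force: [0.3, -0.0, -0.6]
grip_width: 0.006
gripper_force: 0.0
```

{"method": "jog_arm", "body": {"deltas": [{"x": 0,"y": 0,"z": 0,"wx": 0,"wy": 0,"wz": 0,"claw": 0},{"x": 0,"y": 0,"z": 0,"wx": 0,"wy": 0,"wz": 0,"claw": 0},{"x": 0,"y": 0,"z": 0,"wx": 0,"wy": 0,"wz": 0,"claw": 0},{"x": 0,"y": 0,"z": 0,"wx": 0,"wy": 0,"wz": 0,"claw": 0},{"x": 0,"y": 0,"z": 0,"wx": 0,"wy": 0,"wz": 0,"claw": 0},{"x": 0,"y": 0,"z": 0,"wx": 0,"wy": 0,"wz": 0,"claw": 0},{"x": 0,"y": 0,"z": 0,"wx": 0,"wy": 0,"wz": 0,"claw": 0},{"x": 0,"y": 0,"z": 0,"wx": 0,"wy": 0,"wz": 0,"claw": 0}]}}

```text
clock: 14.28
tcp_pos: [0.6029, -0.2042, 0.0693]
ee_rot: [0.0, 0.984, 0.179, -0.0]
force: [-0.4, -0.1, 0.3]
grip_width: 0.005
gripper_force: 0.0
```

```bash
python3 - <<'E'
from h import *
s,*_=cam("scene")
cv2.imwrite("pics/red2.png",cv2.resize(s["img"][140:240,310:430],(720,600),interpolation=cv2.INTER_NEAREST)[...,::-1])
E
```

```text
(no output)
```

View pics/red2.png

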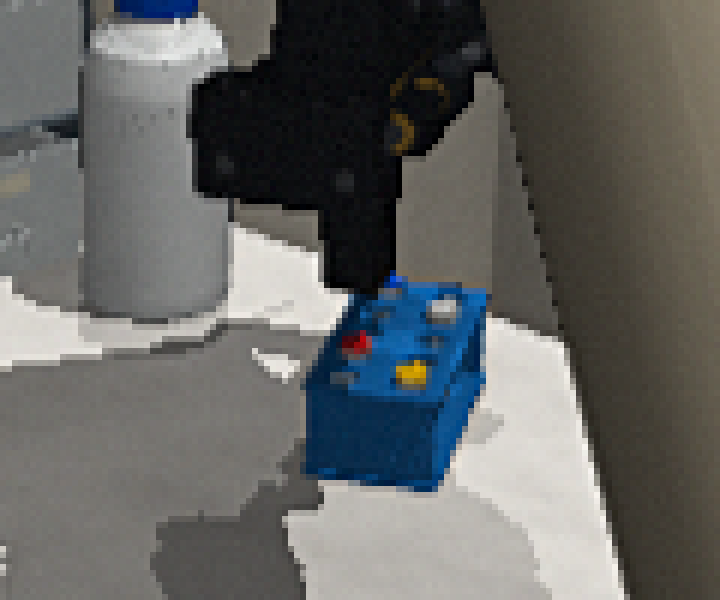

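The fingertips at (355,290) are just above the red cap at (355,345), and they held for over 2 s. Now the straight rise of about 14 cm.

{"method": "jog_arm", "body": {"deltas": [{"x": 0,"y": 0,"z": -1,"wx": 0,"wy": 0,"wz": 0,"claw": 0},{"x": 0,"y": 0,"z": -1,"wx": 0,"wy": 0,"wz": 0,"claw": 0},{"x": 0,"y": 0,"z": -1,"wx": 0,"wy": 0,"wz": 0,"claw": 0},{"x": 0,"y": 0,"z": -1,"wx": 0,"wy": 0,"wz": 0,"claw": 0},{"x": 0,"y": 0,"z": -1,"wx": 0,"wy": 0,"wz": 0,"claw": 0},{"x": 0,"y": 0,"z": -1,"wx": 0,"wy": 0,"wz": 0,"claw": 0},{"x": 0,"y": 0,"z": -1,"wx": 0,"wy": 0,"wz": 0,"claw": 0},{"x": 0,"y": 0,"z": 0,"wx": 0,"wy": 0,"wz": 0,"claw": 0}]}}

```text
clock: 15.32
tcp_pos: [0.6033, -0.2044, 0.2106]
ee_rot: [0.001, 0.984, 0.179, 0.001]
force: [0.8, -0.1, -0.4]
grip_width: 0.005
gripper_force: 0.0
```

{"method": "jog_arm", "body": {"deltas": [{"x": 0,"y": 0,"z": 0,"wx": 0,"wy": 0,"wz": 0,"claw": 0},{"x": 0,"y": 0,"z": 0,"wx": 0,"wy": 0,"wz": 0,"claw": 0},{"x": 0,"y": 0,"z": 0,"wx": 0,"wy": 0,"wz": 0,"claw": 0},{"x": 0,"y": 0,"z": 0,"wx": 0,"wy": 0,"wz": 0,"claw": 0}]}}

```text
clock: 15.82
tcp_pos: [0.6028, -0.2042, 0.2091]
ee_rot: [-0.0, 0.984, 0.179, -0.0]
force: [0.7, 0.2, -0.5]
grip_width: 0.005
gripper_force: 0.0
```

```bash
python3 -c "
from bench import env
print(env.get_obs()['tcp_pos']); print(env.job_done())"
```

```text
[ 0.60283245 -0.20421466  0.20906569]
the job is handed in; nothing more can be done
None
```

I pointed at the amber dropper's tip and then the red cap, each for 2 s from about 23 mm above, raised the hand 14 cm straight up, saw no sign of contact, and handed the job in at about 16 s; no verdict was returned.

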